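# Load radishes into the mini mill and hold its bayonet lid at the half-turn pulse mark

## Task

Tip the four radishes out of the cream scoop into the cup of the mini mill without touching them with the gripper, then stand the empty scoop back down on the worktop. Fit the grey lid with its two lugs in the gaps of the mill's collar and turn it clockwise to the half-turn (pulse) position, orange pointers at the green dots, without taking it on into the lock. The lid springs back if let go, so finish while gripping it there; leave the other things on the worktop and the oak tray as they are.

Things in the scene. Friction and masses are not known exactly. Their poses are not given: they have to be found in the camera images.
- mill: Electric mini mill, 128 mm across, 135 mm high, fixed on the worktop (z = 0): white base, steel cup, black collar. Origin under its centre, z up; same after half a turn. Cup 96 mm across inside, flat floor at z 60 mm, blade hub to z 83 mm. Two lips 6 mm thick narrow the mouth to 82 mm; between them two gaps 23 mm wide, at its +x and -x, reach out to 48 mm from the axis, for the lid's lugs.
- mouth (a point): Centre of the mill's mouth, on its axis, level with the collar's flat top, 135 mm above the worktop; axes as the mill's. Dots on the collar's top, 55 mm from the axis: two white at the mill's +x and -x (lid enters), two green 0.70 rad clockwise (seen from above) from these (half-turn, pulse), two red 1.40 rad clockwise from the white (lock).
- half_mark (a point): One of the two green dots on the collar, 55 mm from the axis; its x axis points outwards from the mill's axis. At the half-turn position the lid's x axis lies along this x axis, either way round.
- switch_ring (a joint): Spring-return switch ring under the lips, rad, 0 at rest. The lugs push it when the lid turns clockwise and meet it after about 0.14 rad, so it reads about 0.14 less than the lid's turn from the white dots: 0.56 at the half-turn mark, where it pushes back with 0.14 N m. From 0.9 rad of lid turn two spring detents resist; the lid clicks into the lock at 1.4 rad.
- lid: Grey lid, 150 g, upright on the tray. Origin under its centre, x along its grip bar, same after half a turn. Spigot 78 mm across, z 0-14, foot tapered to 72; lugs at +x and -x 14 wide, z 1-6, out to 45.5; flange 102 mm across, z 14-20, orange pointer at +x and -x; white grip bar 76 long (x), 14 wide, z 20-50. Enters with its x along the mill's x; seated, its origin is 14 mm below the mouth.
- scoop: Cream plastic scoop, 120 g empty, flat on the worktop. Origin under the pan's centre, x out over the lip. Pan x -50 to 50 mm, 66 wide, walls 4 thick, 34 high at sides and back; floor 3 thick, ramping up from x = 22 to the lip at x = 50, 17 mm up. Handle behind: x -50 to -148 mm, 18 wide (y), z 18-34. Radishes roll out when it is tipped forward 35 to 50 degrees.
- scoop_grip (a point): Point in the middle of the scoop's handle, 40 mm behind the pan's back wall, 26 mm above the scoop's underside.
- scoop_lip (a point): Middle of the scoop's pouring lip, 17 mm above the scoop's underside; axes as the scoop's.
- radish1: Red radish, a ball 27 mm across, 11 g, with a white root tip and a green stub, lying in the scoop's pan. Origin at its centre.
- radish2: Red radish, a ball 27 mm across, 11 g, with a white root tip and a green stub, lying in the scoop's pan. Origin at its centre.
- radish3: Red radish, a ball 27 mm across, 11 g, with a white root tip and a green stub, lying in the scoop's pan. Origin at its centre.
- radish4: Red radish, a ball 27 mm across, 11 g, with a white root tip and a green stub, lying in the scoop's pan. Origin at its centre.
- bento: Stainless stacking bento with three tiers, 92 x 157 mm, 122 mm high, on the oak tray. Origin under its centre. Leave alone.
- cup: Pink plastic cup, 68 mm across, 95 mm high, on the oak tray. Origin under its centre. Leave alone.
- bowl: White ceramic bowl, 110 mm across, 48 mm high, on the oak tray (it may have changed places with the lid). Origin under its centre. Leave alone.
- fork_a: Mint plastic fork, 130 mm long (x), 20 mm wide, 4 mm thick, lying on the oak tray. Leave alone.
- fork_b: Second mint plastic fork, the same. Leave alone.
- pepper_mill: Dark wooden pepper mill, 54 mm across, 158 mm high, on the worktop beyond the mill. Origin under its centre. Leave alone.
- board: Oak tray shaped like a chopping board, 300 x 440 mm (x, y), 18 mm thick, with a handle at its +y end; fixed to the worktop. Origin under its centre.
Mind the look-alikes: they are no part of the job. What is shaped like the lid but blue or red is not meant.

How it is judged:
By the outcome, as a careful person would: the job done as asked, in the order asked, and still so for the second after the job is handed in, while the arm keeps its last pose, push and grip.
It also fails if it takes over 72 s, if anything falls off the work surface, if the arm or the gripper's body presses on something with over 40 N, if the wrist force passes 120 N, or if a joint passes its speed limit or range.

## Robot

A 6-joint arm with a two-finger parallel gripper is mounted at the origin on the work surface. World frame = base frame: x ahead of the robot, y to its left, z up, the work surface at z = 0. Lengths are in m, angles in degrees, forces in N, time in s.
With the tool pointing down it reaches from about 0.25 to 0.725 m from the base axis. Payload 9.7 kg.
Tool frame: the origin (TCP) lies between the finger pads; the fingertips stand 11 mm ahead of it and the grasp point (between the pads) lies 8 mm behind it; z points along the fingers, y is the line along which they close (so a half turn about z gives the same grasp; the last joint's range is limited). The gripper opens to 85 mm and grips with 20 to 120 N. Pads are 22 mm wide; open, the fingers measure 114 mm over their backs; the gripper's body (76 mm by 85 mm) begins 54 mm behind the grasp point. The pads swing forward as they close: fully open they stand 13 mm farther back than shut.
Start: joints at [-74.886, 4.979, 10.078, 95.1, 0, 90], TCP at [0.143, -0.531, 0.242] pointing down, gripper open.
Joint ranges: [-179.16, 179.16], [-48.56, 103.87], [-65.8, 70.77], [-126.05, 130.52], [-82.76, 87.17], [-180, 180]. Speed limits (degrees/s): [127.2, 127.2, 147.25, 180, 180, 180].

## Interface

Orientations are given as [roll, pitch, yaw] about the fixed x, y, z axes, in that order (R = Rz(yaw) Ry(pitch) Rx(roll)).
In Python, from workcell import monitor, cams, ticket gives the robot as it stands.
- The arm moves only by the tool carry_out, never from a script. Its argument "plan" is a list of rows, each an object with "travel": the shift along the world's x, y, z as a fraction of full scale, a list of three; "angular": the turn, a rotation vector about the world's x, y, z as a fraction of full scale, a list of three; "grip": the gripper's target within -1 to 1 (fully open at 1, half-way at 0, shut at -1). In form: [{"travel": [x, y, z], "angular": [ax, ay, az], "grip": grip}, ...]. A call has 1 to 8 rows; each row is the pose to reach, as a shift and turn from the pose commanded when the call began; what a row does not reach only later rows make up. Full scale, the value 1, is 300 mm for a shift and 0.5 rad for a turn. A row lasts 1/12 s, in which the tool goes at most 41.7 mm and 7.16 degrees, less where a joint would pass 70% of its speed; a pose out of reach is approached as far as the arm can. A call with a number of a shift or a turn outside -1 to 1 is refused whole. A call with a gripper value outside its range is refused whole. The fingers move at their own pace and stop on an object; "grip_force" is the grip in N (left out, the last holds). Time passes only in rows, so rows that repeat a pose let the fingers close. It gives the time, the measured TCP pose, the force, the opening and the grip force at its end, in the units of the state.
- monitor.get_obs(): the state, without advancing time (a new reading comes with each control period).
- cams.camera(name): name is "side" or "top"; returns a dict with "frame" (420x560x3 uint8, red, green, blue), "mtx" (3x3 intrinsics, pixels), "view" (4x4, takes a point from world to camera coordinates). Camera axes: x right, y up, looking along -z (the intrinsics and any distortion apply to the point x, -y, -z); pixel columns grow to the right and rows downward; lengths in m; the calibration is good to about 2 mm. A picture is of the moment at which its call begins. There is no depth.
- ticket.job_done(): hands the job in; it is judged then, once.
The state is a dict: "time": time; "q": joint angles; "qd": joint speeds; "joint_efforts": joint torques, N m; "ee_pos": TCP position; "tcp_rot": TCP orientation; "wrist_force": force on the tool from outside, world axes, zero at the start; "torque": the same for the moment, N m; "opening": finger opening in m; "grasp_force": force on a finger pad.
Only numpy, scipy, OpenCV 4.12 (cv2) and the standard library are available. Lean on these libraries where they do the work, as an engineer would, in place of code of your own. Each camera call takes 0.05 s, during which the arm holds its last target. There are 200 camera calls.

## Working session

There is one attempt and no reset: what is moved stays moved. The work goes in short steps, Python scripts to look and compute and a tool call to move; the robot and the scene stay as the last step left them, time stands still between calls to the robot, and variables do not carry over. Pictures are saved under pics/ and viewed, at most 10 in all, crops included, and the job is handed in when it is done.

Besides the shell and the picture viewer there is one more tool, called as name(argument=value, ...), one argument or row to a line, values as JSON. carry_out: Moves the arm, as the interface text tells. Its arguments: {"type":"object","properties":{"plan":{"type":"array","items":{"type":"object","properties":{"travel":{"type":"array","items":{"type":"number"}},"angular":{"type":"array","items":{"type":"number"}},"grip":{"type":"number"}}}},"grip_force":{"type":"number"}},"required":["plan"]}

```bash
mkdir -p pics; ls
python3 - <<'E'
from workcell import monitor,cams
import cv2,numpy as np
for n in("top","side"):
    c=cams.camera(n); cv2.imwrite(f"pics/{n}0.png",c["frame"][:,:,::-1]); np.savez(f"{n}0.npz",**c)
    print(c["mtx"].tolist(),np.round(c["view"],4).tolist(),[k for k in c])
print(monitor.get_obs())
E
```

```text
pics
[[539.9205075224955, 0.0, 284.82750376075995], [0.0, 539.9205075224955, 211.78243879550323], [0.0, 0.0, 1.0]] [[0.0135, -0.9998, 0.0143, 0.0857], [0.9982, 0.0143, 0.0587, -0.5584], [-0.0589, 0.0135, 0.9982, -1.6889], [0.0, 0.0, 0.0, 1.0]] ['frame', 'mtx', 'view']
[[401.40238564536423, 0.0, 280.89193848394797], [0.0, 401.40238564536423, 205.92034340783795], [0.0, 0.0, 1.0]] [[0.996, -0.0898, -0.0018, -0.5428], [0.0674, 0.7331, 0.6768, -0.17], [-0.0594, -0.6742, 0.7362, -1.1105], [0.0, 0.0, 0.0, 1.0]] ['frame', 'mtx', 'view']
{'time': 0.1, 'q': array([-7.48859097e+01,  5.00847316e+00,  1.00398783e+01,  9.50997683e+01,
       -1.70844157e-03,  9.00006608e+01]), 'qd': array([-0.04990473, -0.04304755,  0.09247725,  0.00647314, -0.00469758,
       -0.0075487 ]), 'joint_efforts': array([ 9.94629918e-04, -5.21562445e+01,  4.65652728e+01,  1.59850088e-02,
        1.18945101e-05,  1.23980851e-05]), 'ee_pos': array([ 0.14335111, -0.53079517,  0.24165685]), 'tcp_rot': array([-1.79931637e+02,  1.70922881e-03,  1.51134316e+01]), 'wrist_force': array([-0.27653262, -0.62512221, -0.13851419]), 'torque': array([-0.02049792, -0.05287216, -0.01906946]), 'grasp_force': 0.0, 'opening': 0.08576182069238955}
```

View pics/top0.png

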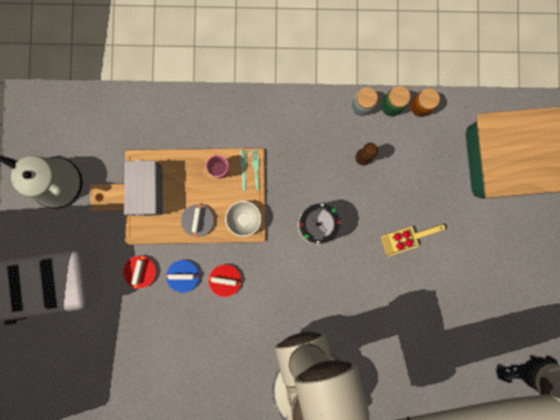

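View pics/side0.png

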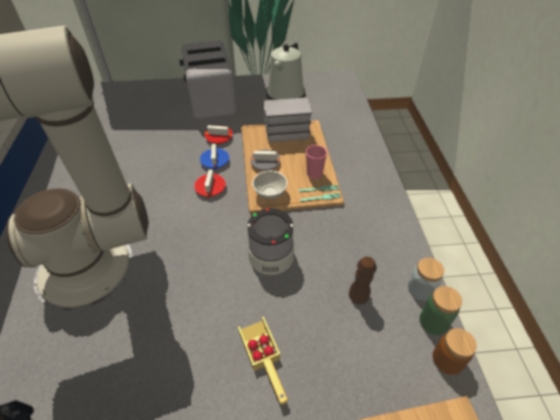

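Top view: the grey disc with a white bar at (198,220) on the tray is the candidate lid. The look-alikes are red (140,271), blue (184,276) and red (225,281), all off the tray, and the bowl is at (243,218). Only the grey one fits "grey, on the tray". The mill is at (319,224) and the scoop at (402,240) with its handle towards (443,229). I'll confirm this in an enlarged crop.

Run:
```python
import cv2,numpy as np
t=cv2.imread("pics/top0.png");s=cv2.imread("pics/side0.png")
def cr(i,cx,cy,w,h,W,H): return cv2.resize(i[cy-h//2:cy+h//2,cx-w//2:cx+w//2],(W,H),interpolation=cv2.INTER_CUBIC)
a=np.hstack([cr(t,198,220,50,50,260,300),cr(t,319,224,50,50,270,300),cr(t,413,238,76,84,270,300)])
b=np.hstack([cr(s,265,159,50,50,260,300),cr(s,270,236,60,60,270,300),cr(s,265,360,76,84,270,300)])
cv2.imwrite("pics/mont.png",np.vstack([a,b]))
```

```text
(no output)
```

View pics/mont.png

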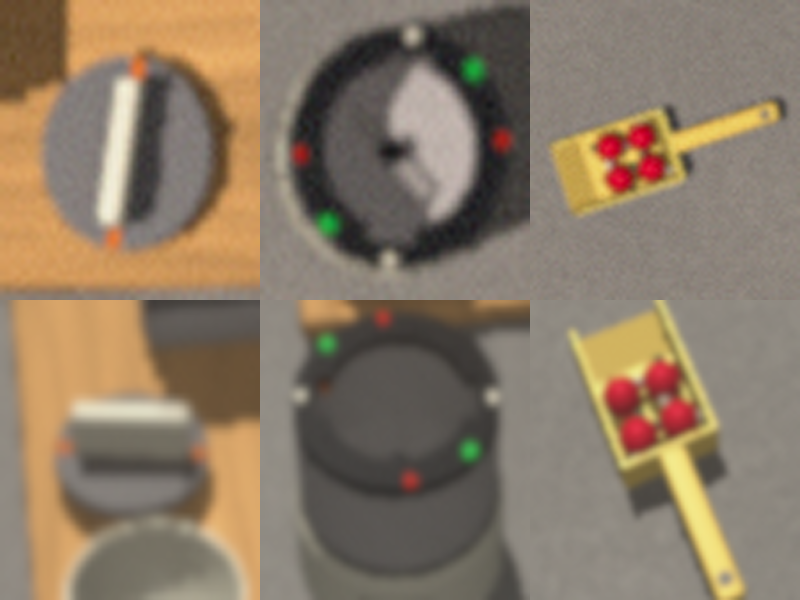

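The crop confirms the grey lid: white bar, orange pointers at top (202,208) and (198,235). The collar's red and green dots show clearly in both views. The scoop's lip faces left (+y) in the top view, and its handle points to -y. Next I'll triangulate these.

```bash
cat > h.py <<'E'
import cv2,numpy as np
def P(c):
    return np.asarray(c["mtx"])@np.diag([1,-1,-1.])@np.asarray(c["view"])[:3]
def proj(c,X):
    v=P(c)@np.append(X,1); return v[:2]/v[2]
def ray(c,uv):
    V=np.asarray(c["view"]);R=V[:3,:3];o=-R.T@V[:3,3]
    d=np.linalg.inv(c["mtx"])@[uv[0],uv[1],1]; return o,R.T@(d*[1,-1,-1])
def onz(c,uv,z):
    o,d=ray(c,uv); return o+d*(z-o[2])/d[2]
def tri(a,ua,b,ub):
    X=cv2.triangulatePoints(P(a),P(b),np.float64(ua),np.float64(ub))[:,0]; X=X[:3]/X[3]
    e=max(np.linalg.norm(proj(a,X)-ua),np.linalg.norm(proj(b,X)-ub)); return X,e
def blobs(c,f,box,k=5,up=1):
    x0,y0,x1,y1=box; im=np.asarray(c["frame"])[y0:y1,x0:x1]
    hsv=cv2.cvtColor(im,cv2.COLOR_RGB2HSV).astype(int)
    m=f(hsv[...,0],hsv[...,1],hsv[...,2]).astype(np.uint8)
    n,l,s,_=cv2.connectedComponentsWithStats(m,connectivity=8)
    out=[]
    for i in range(1,n):
        if s[i,4]>=k:
            w=(l==i)*(hsv[...,1].astype(float)); ys,xs=np.nonzero(w); ww=w[ys,xs]
            out.append((round(x0+np.average(xs,weights=ww),2),round(y0+np.average(ys,weights=ww),2),int(s[i,4])))
    return out
red=lambda h,s,v:((h<8)|(h>172))&(s>110)&(v>70)
green=lambda h,s,v:(h>45)&(h<80)&(s>110)&(v>60)
orange=lambda h,s,v:(h>3)&(h<15)&(s>150)&(v>120)
white=lambda h,s,v:(s<50)&(v>165)
cream=lambda h,s,v:(s<60)&(v>165)
yellow=lambda h,s,v:(h>18)&(h<33)&(s>70)&(v>110)
def load(n): return dict(np.load(n))
E
python3 - <<'E'
from h import *
t=load("top0.npz");s=load("side0.npz")
tb=(292,198,346,250);sb=(238,204,302,270)
for n,f in(("red",red),("green",green),("white",white)):
    print(n,blobs(t,f,tb,3),blobs(s,f,sb,2))
print("or",blobs(t,orange,(175,197,218,243),2),blobs(s,orange,(245,145,284,175),2))
print("bar",blobs(t,white,(180,197,218,240),4),blobs(s,cream,(245,140,284,180),4))
print("scoop",blobs(t,yellow,(370,215,455,270),20),blobs(s,yellow,(230,310,300,410),20))
print("rad",blobs(t,red,(370,215,455,270),5),blobs(s,red,(230,310,300,410),5))
E
```

```text
red [(np.float64(338.4), np.float64(221.98), 16), (np.float64(301.13), np.float64(224.31), 11)] [(np.float64(266.96), np.float64(208.99), 11), (np.float64(273.0), np.float64(241.63), 14)]
green [(np.float64(332.97), np.float64(210.36), 19), (np.float64(306.42), np.float64(235.58), 15)] [(np.float64(254.36), np.float64(214.12), 11), (np.float64(286.36), np.float64(235.66), 13)]
white [(np.float64(326.21), np.float64(220.94), 190), (np.float64(297.0), np.float64(224.52), 4), (np.float64(298.0), np.float64(229.92), 3), (np.float64(317.32), np.float64(242.35), 3)] [(np.float64(248.0), np.float64(224.5), 2), (np.float64(291.5), np.float64(225.0), 2)]
or [(np.float64(199.33), np.float64(205.54), 9), (np.float64(194.4), np.float64(234.77), 5)] []
bar [(np.float64(195.21), np.float64(219.58), 116)] [(np.float64(264.71), np.float64(151.76), 68)]
scoop [(np.float64(406.47), np.float64(238.41), 695)] [(np.float64(263.9), np.float64(354.94), 1246), (np.float64(260.26), np.float64(348.36), 22)]
rad [(np.float64(403.13), np.float64(239.68), 179)] [(np.float64(266.09), np.float64(345.04), 158), (np.float64(254.73), np.float64(349.7), 157)]
```

Run:
```python
from h import *
t=load("top0.npz");s=load("side0.npz")
p=lambda *a:print(*[np.round(x,4) if not isinstance(x,str) else x for x in a])
R=[((338.4,221.98),(273,241.63)),((301.13,224.31),(266.96,208.99)),((332.97,210.36),(286.36,235.66)),((306.42,235.58),(254.36,214.12))]
X=[]
for a,b in R:
    x,e=tri(t,a,s,b);X.append(x);p("dot",x,e)
cz=np.mean(X,0);p("centre",cz)
Y=[onz(t,a,.135) for a,b in R];p("top only",np.mean(Y,0))
for i,off in((0,1.4),(1,1.4),(2,.7),(3,.7)):
    for nm,Q in(("tri",X),("top",Y)):
        d=Q[i]-np.mean(Q,0);p(nm,"white angle deg",np.degrees(np.arctan2(d[1],d[0])+off),np.linalg.norm(d[:2]))
# lid
o=[onz(t,u,.038) for u in((199.33,205.54),(194.4,234.77))];d=o[0]-o[1]
p("lid",np.mean(o,0),np.degrees(np.arctan2(d[1],d[0])),np.linalg.norm(d))
def mask(c,f,box):
    x0,y0,x1,y1=box;h=cv2.cvtColor(np.asarray(c["frame"])[y0:y1,x0:x1],cv2.COLOR_RGB2HSV).astype(int)
    m=np.zeros((420,560),np.uint8);m[y0:y1,x0:x1]=f(h[...,0],h[...,1],h[...,2]);return m
def big(m):
    c=max(cv2.findContours(m,0,cv2.CHAIN_APPROX_NONE)[0],key=cv2.contourArea);return c
mt=mask(t,white,(180,197,218,240));ct=big(mt);r=cv2.minAreaRect(ct);p("bar rect",str(r))
ms=mask(s,cream,(245,140,284,180));cs=big(ms);rs=cv2.minAreaRect(cs);p(str(rs))
x,e=tri(t,r[0],s,rs[0]);p("bar top centre",x,e)
b=cv2.boxPoints(r);l=sorted([(np.linalg.norm(b[i]-b[(i+1)%4]),i) for i in range(4)])
ends=[(b[i]+b[(i+1)%4])/2 for _,i in l[:2]];E=[onz(t,u,.068) for u in ends];d=E[0]-E[1]
p("bar",E[0],E[1],np.degrees(np.arctan2(d[1],d[0])),np.linalg.norm(d))
# scoop
for nm,c,box in(("t",t,(370,215,455,270)),("s",s,(230,310,300,410))):
    m=mask(c,lambda h,s_,v:yellow(h,s_,v)|red(h,s_,v),box);
    n,l,st,_=cv2.connectedComponentsWithStats(m);m=(l==1+np.argmax(st[1:,4])).astype(np.uint8)
    k=9 if nm=="t" else 15
    pan=cv2.morphologyEx(cv2.morphologyEx(m,cv2.MORPH_CLOSE,np.ones((5,5))),cv2.MORPH_OPEN,np.ones((k,k)))
    h=big(cv2.morphologyEx(((m>0)&(cv2.dilate(pan,np.ones((5,5)))==0)).astype(np.uint8),cv2.MORPH_OPEN,np.ones((2,2))))
    p(nm,"handle",str(cv2.minAreaRect(h)),"pan",str(cv2.minAreaRect(big(pan))),"hand area",cv2.contourArea(h))
    ys,xs=np.nonzero(m);pt=np.c_[xs,ys];p("extremes",pt[xs.argmin()],pt[xs.argmax()],pt[ys.argmin()],pt[ys.argmax()])
    if nm=="t":
        r=cv2.minAreaRect(h);b=cv2.boxPoints(r);l=sorted([(np.linalg.norm(b[i]-b[(i+1)%4]),i) for i in range(4)])
        E=[onz(t,(b[i]+b[(i+1)%4])/2,.034) for _,i in l[:2]];p("handle ends",E[0],E[1])
        rp=cv2.minAreaRect(big(pan));p("pan corners z34",str(np.round([onz(t,q,.034) for q in cv2.boxPoints(rp)],4).tolist()))
        w=cv2.minAreaRect(np.float32(pt));p("whole",str(np.round([onz(t,q,.034) for q in cv2.boxPoints(w)],4).tolist()))
```

```text
dot [ 0.5215 -0.0625  0.1359] 0.6509
dot [0.5133 0.0469 0.1374] 0.4423
dot [ 0.5558 -0.0464  0.1353] 0.3723
dot [0.48   0.031  0.1382] 0.8242
centre [ 0.5176 -0.0077  0.1367]
top only [ 0.5185 -0.0078  0.135 ]
tri white angle deg -5.7825 0.0549
top white angle deg -5.7125 0.0549
tri white angle deg 174.766 0.0548
top white angle deg 174.8985 0.0548
tri white angle deg -5.2015 0.0543
top white angle deg -5.4089 0.054
tri white angle deg 174.2855 0.0541
top white angle deg 174.0224 0.0538
lid [0.526  0.3666 0.038 ] -8.2383 0.092
bar rect ((195.0419921875, 220.09567260742188), (4.8659892082214355, 24.50373077392578), 10.007980346679688)
((264.5, 151.5), (3.0, 21.0), 90.0)
bar top centre [0.5242 0.3676 0.0691] 0.2663
bar [0.5618 0.3621 0.068 ] [0.4879 0.3734 0.068 ] -8.6613 0.0747
t handle ((433.2500305175781, 231.25003051757812), (6.957010269165039, 25.61444854736328), 71.56504821777344) pan ((400.8891906738281, 240.2648468017578), (22.791656494140625, 38.15764236450195), 72.89727020263672) hand area 140.5
extremes [380 236] [445 228] [440 224] [387 256]
handle ends [ 0.515  -0.4098  0.034 ] [ 0.4886 -0.3334  0.034 ]
pan corners z34 [[0.4878, -0.2023, 0.034], [0.5244, -0.3167, 0.034], [0.4566, -0.3376, 0.034], [0.4202, -0.2235, 0.034]]
whole [[0.4858, -0.202, 0.034], [0.5527, -0.3951, 0.034], [0.4853, -0.4175, 0.034], [0.4189, -0.2247, 0.034]]
s handle ((277.96636962890625, 386.6955871582031), (37.35844421386719, 10.096877098083496), 67.7509765625) pan ((259.0, 345.5), (43.0, 34.0), 90.0) hand area 314.0
extremes [238 326] [287 397] [262 317] [279 403]
```

Run:
```python
from h import *
t=load("top0.npz");s=load("side0.npz")
# handle tail-end corners seen in both views: tail mid in top from whole-rect, in side from handle rect end
a=proj(t,[.519,-.4063,.034])
b=np.array(cv2.boxPoints(((277.966,386.696),(37.36,10.1),67.75)));b=b[np.argsort(b[:,1])];bm=b[2:].mean(0)
print(a,bm,tri(t,a,s,bm))
for n,X in(("grip",[.4991,-.3485,.034]),("lipcorner",[.4858,-.202,.034]),("lipc2",[.4189,-.2247,.034])): print(n,proj(t,X),proj(s,X))
```

```text
[444.29040807 225.89582401] [285.03915 403.9851 ] (array([ 0.5184703 , -0.40899021,  0.02530158]), np.float64(0.7298495443307378))
grip [425.91628307 231.99719654] [274.29916636 374.12862662]
lipcorner [379.19267665 235.60952683] [264.12517047 313.57463777]
lipc2 [386.38909497 257.19205347] [236.74897787 324.59177928]
```

carry_out(
  plan=[
    {"travel":[0.6,0.3,0],"angular":[0,0,-1],"grip":0},
    {"travel":[0.6,0.3,0],"angular":[0,0,-1],"grip":0},
    {"travel":[0.6,0.3,0],"angular":[0,0,-1],"grip":0},
    {"travel":[0.6,0.3,0],"angular":[0,0,-1],"grip":0},
    {"travel":[0.6,0.3,0],"angular":[0,0,-1],"grip":0},
    {"travel":[0.6,0.3,0],"angular":[0,0,-1],"grip":0},
  ],
)

```text
time: 0.6
ee_pos: [0.3274, -0.4383, 0.2417]
tcp_rot: [-179.9, -0.0, -13.5]
wrist_force: [-0.0, -0.9, -0.0]
opening: 0.0429
grasp_force: 0.0
```

carry_out(
  plan=[
    {"travel":[0.587,0.307,0],"angular":[0,0,-1],"grip":0},
    {"travel":[0.587,0.307,0],"angular":[0,0,-1],"grip":0},
    {"travel":[0.587,0.307,0],"angular":[0,0,-1],"grip":0},
    {"travel":[0.587,0.307,0],"angular":[0,0,-1],"grip":0},
    {"travel":[0.587,0.307,0],"angular":[0,0,-1],"grip":0},
    {"travel":[0.587,0.307,0],"angular":[0,0,-1],"grip":0},
  ],
)

```text
time: 1.1
ee_pos: [0.4798, -0.3752, 0.2411]
tcp_rot: [-178.5, 0.1, -38.6]
wrist_force: [1.0, 0.6, 0.8]
opening: 0.0426
grasp_force: 0.0
```

carry_out(
  plan=[
    {"travel":[0,0,-0.2],"angular":[0,0,-1],"grip":0},
    {"travel":[0,0,-0.4],"angular":[0,0,-1],"grip":0},
    {"travel":[0,0,-0.4],"angular":[0,0,-1],"grip":0},
    {"travel":[0,0,-0.4],"angular":[0,0,-1],"grip":0},
    {"travel":[0,0,-0.4],"angular":[0,0,-1],"grip":0},
    {"travel":[0,0,-0.4],"angular":[0,0,-1],"grip":0},
  ],
)

```text
time: 1.6
ee_pos: [0.3824, -0.4505, 0.1232]
tcp_rot: [-172.9, 0.8, -52.9]
wrist_force: [-0.6, -0.5, -0.1]
opening: 0.0427
grasp_force: 0.0
```

```bash
python3 -c "
from workcell import monitor
o=monitor.get_obs()
for k in('q','qd','ee_pos','tcp_rot','joint_efforts'):print(k,o[k].round(3))"
```

```text
q [-52.945  10.581   2.899  83.172   7.067 179.963]
qd [-17.221  -4.696  -5.812  -1.742   0.951  -0.052]
ee_pos [ 0.382 -0.45   0.123]
tcp_rot [-172.932    0.849  -52.909]
joint_efforts [  2.238 -56.894  46.164   0.173   0.468   0.   ]
```

carry_out(
  plan=[
    {"travel":[0,0,0],"angular":[0,0,0],"grip":0},
    {"travel":[0,0,0],"angular":[0,0,0],"grip":0},
  ],
)

```text
time: 1.77
ee_pos: [0.3834, -0.4507, 0.1248]
tcp_rot: [-172.9, 0.7, -52.8]
wrist_force: [0.5, 1.5, 0.2]
opening: 0.0426
grasp_force: 0.0
```

```bash
python3 -c "
from workcell import monitor
o=monitor.get_obs()
for k in('q','qd','ee_pos','tcp_rot','joint_efforts'):print(k,o[k].round(3))"
```

```text
q [-52.869  10.544   3.036  83.207   7.052 179.958]
qd [ 1.649  0.089  0.822 -0.029  0.187 -0.047]
ee_pos [ 0.383 -0.451  0.125]
tcp_rot [-172.948    0.71   -52.827]
joint_efforts [-1.2830e+00 -5.8110e+01  4.6167e+01  1.6200e-01  3.1300e-01  3.0000e-03]
```

The last joint hit its limit, so I'll use the other half-turn of the grasp (yaw 109°).

```bash
cat >> h.py <<'E'
from scipy.spatial.transform import Rotation as Ro
def go(p0,r0,p1,r1):
    "r = [roll,pitch,yaw] deg; prints travel/angular fractions"
    A=Ro.from_euler("xyz",r0,degrees=True);B=r1 if isinstance(r1,Ro) else Ro.from_euler("xyz",r1,degrees=True)
    return np.round((np.array(p1)-p0)/.3,4).tolist(),np.round((B*A.inv()).as_rotvec()/.5,4).tolist()
E
python3 -c "
from h import *
p=[.3834,-.4507,.1248];r=[-172.95,.71,-52.83]
print(go(p,r,[.42,-.42,.2],[180,0,-26.4]))
q=[.42,-.42,.2]
print(go(q,[180,0,82],[.4991,-.3485,.1],[180,0,109]))"
```

```text
([0.122, 0.1023, 0.2507], [-0.2072, 0.1391, 0.9229])
([0.2637, 0.2383, -0.3333], [-0.0, -0.0, 0.9425])
```

carry_out(
  plan=[
    {"travel":[0.122,0.102,0.25],"angular":[-0.207,0.139,0.923],"grip":0},
    {"travel":[0.122,0.102,0.25],"angular":[-0.207,0.139,0.923],"grip":0},
    {"travel":[0.122,0.102,0.25],"angular":[-0.207,0.139,0.923],"grip":0},
    {"travel":[0.122,0.102,0.25],"angular":[-0.207,0.139,0.923],"grip":0},
    {"travel":[0.122,0.102,0.25],"angular":[-0.207,0.139,0.923],"grip":0},
    {"travel":[0.122,0.102,0.25],"angular":[-0.207,0.139,0.923],"grip":0},
  ],
)

```text
time: 2.27
ee_pos: [0.4218, -0.4189, 0.1999]
tcp_rot: [-179.9, -0.0, -26.4]
wrist_force: [0.3, -0.5, -0.7]
opening: 0.0425
grasp_force: 0.0
```

carry_out(
  plan=[
    {"travel":[0,0,0],"angular":[0,0,0.95],"grip":0},
    {"travel":[0,0,0],"angular":[0,0,0.95],"grip":0},
    {"travel":[0,0,0],"angular":[0,0,0.95],"grip":0},
    {"travel":[0,0,0],"angular":[0,0,0.95],"grip":0},
    {"travel":[0,0,0],"angular":[0,0,0.95],"grip":0},
  ],
)

```text
time: 2.68
ee_pos: [0.4208, -0.4197, 0.1992]
tcp_rot: [-179.9, 0.0, 1.0]
wrist_force: [0.4, -0.2, 1.7]
opening: 0.0426
grasp_force: 0.0
```

carry_out(
  plan=[
    {"travel":[0,0,0],"angular":[0,0,0.95],"grip":0},
    {"travel":[0,0,0],"angular":[0,0,0.95],"grip":0},
    {"travel":[0,0,0],"angular":[0,0,0.95],"grip":0},
    {"travel":[0,0,0],"angular":[0,0,0.95],"grip":0},
    {"travel":[0,0,0],"angular":[0,0,0.95],"grip":0},
  ],
)

```text
time: 3.1
ee_pos: [0.4209, -0.4197, 0.1995]
tcp_rot: [-179.9, -0.0, 28.1]
wrist_force: [-0.0, -0.0, 0.2]
opening: 0.0426
grasp_force: 0.0
```

carry_out(
  plan=[
    {"travel":[0,0,0],"angular":[0,0,0.95],"grip":0},
    {"travel":[0,0,0],"angular":[0,0,0.95],"grip":0},
    {"travel":[0,0,0],"angular":[0,0,0.95],"grip":0},
    {"travel":[0,0,0],"angular":[0,0,0.95],"grip":0},
    {"travel":[0,0,0],"angular":[0,0,0.95],"grip":0},
  ],
)

```text
time: 3.52
ee_pos: [0.421, -0.4197, 0.1996]
tcp_rot: [-180.0, -0.0, 55.2]
wrist_force: [-0.0, -0.7, -1.1]
opening: 0.0425
grasp_force: 0.0
```

carry_out(
  plan=[
    {"travel":[0,0,0],"angular":[0,0,0.95],"grip":0},
    {"travel":[0,0,0],"angular":[0,0,0.95],"grip":0},
    {"travel":[0,0,0],"angular":[0,0,0.95],"grip":0},
    {"travel":[0,0,0],"angular":[0,0,0.95],"grip":0},
    {"travel":[0,0,0],"angular":[0,0,0.95],"grip":0},
    {"travel":[0,0,0],"angular":[0,0,0.95],"grip":0},
  ],
)

```text
time: 4.02
ee_pos: [0.4211, -0.4196, 0.1998]
tcp_rot: [-180.0, -0.0, 82.1]
wrist_force: [0.6, -0.3, -0.4]
opening: 0.0426
grasp_force: 0.0
```

Now above the handle, then down.

carry_out(
  plan=[
    {"travel":[0.26,0.237,-0.333],"angular":[0,0,0.94],"grip":0},
    {"travel":[0.26,0.237,-0.333],"angular":[0,0,0.94],"grip":0},
    {"travel":[0.26,0.237,-0.333],"angular":[0,0,0.94],"grip":0},
    {"travel":[0.26,0.237,-0.333],"angular":[0,0,0.94],"grip":0},
    {"travel":[0.26,0.237,-0.333],"angular":[0,0,0.94],"grip":0},
    {"travel":[0.26,0.237,-0.333],"angular":[0,0,0.94],"grip":0},
    {"travel":[0.26,0.237,-0.333],"angular":[0,0,0.94],"grip":0},
  ],
)

```text
time: 4.6
ee_pos: [0.4992, -0.3491, 0.1011]
tcp_rot: [180.0, 0.0, 109.2]
wrist_force: [0.1, -0.8, 1.2]
opening: 0.043
grasp_force: 0.0
```

Run:
```python
from workcell import monitor,cams
import cv2,numpy as np
I=[]
for n,(x,y) in(("top",(415,236)),("side",(268,350))):
    c=cams.camera(n)["frame"][:,:,::-1]; I.append(cv2.resize(c[y-60:y+60,x-60:x+60],(400,400),interpolation=cv2.INTER_CUBIC))
cv2.imwrite("pics/pre.png",np.hstack(I)); o=monitor.get_obs(); print(o["ee_pos"],o["tcp_rot"],o["q"].round(1))
```

```text
[ 0.49916248 -0.34968127  0.10159912] [1.79952311e+02 9.65741952e-02 1.09254426e+02] [-35.   12.5   3.   80.4  -0.   35.7]
```

View pics/pre.png

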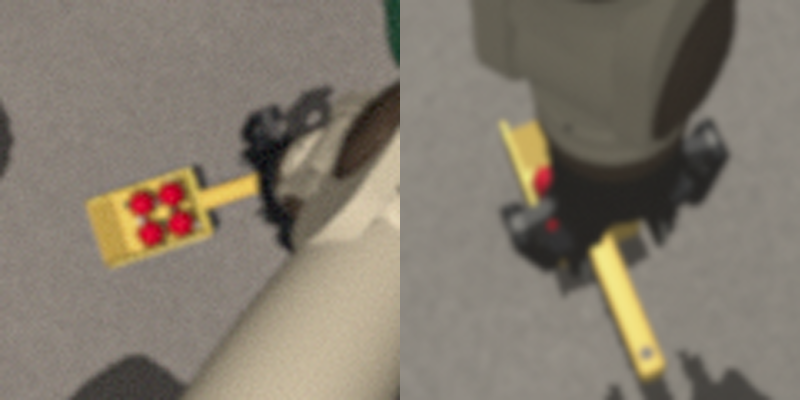

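The gripper straddles the handle in both crops: the handle leaves it at (258,184) in the left one and (600,240) in the right. Descending and closing.

carry_out(
  plan=[
    {"travel":[0,0,-0.1],"angular":[0,0,0],"grip":0},
    {"travel":[0,0,-0.2],"angular":[0,0,0],"grip":0},
    {"travel":[0,0,-0.265],"angular":[0,0,0],"grip":0},
    {"travel":[0,0,-0.265],"angular":[0,0,0],"grip":0},
  ],
)

```text
time: 5.03
ee_pos: [0.497, -0.3482, 0.017]
tcp_rot: [-179.8, -0.2, 109.3]
wrist_force: [-0.5, 0.0, -0.4]
opening: 0.0423
grasp_force: 0.0
```

carry_out(
  plan=[
    {"travel":[0,0,0],"angular":[0,0,0],"grip":-0.4},
    {"travel":[0,0,0],"angular":[0,0,0],"grip":-0.6},
    {"travel":[0,0,0],"angular":[0,0,0],"grip":-0.8},
    {"travel":[0,0,0],"angular":[0,0,0],"grip":-1},
    {"travel":[0,0,0],"angular":[0,0,0],"grip":-1},
    {"travel":[0,0,0],"angular":[0,0,0],"grip":-1},
  ],
  grip_force=80,
)

```text
time: 5.53
ee_pos: [0.5001, -0.3497, 0.0229]
tcp_rot: [179.9, 0.2, 109.5]
wrist_force: [-1.2, -2.8, 7.2]
opening: 0.016
grasp_force: 78.7
```

carry_out(
  plan=[
    {"travel":[0,0,0.03],"angular":[0,0,0],"grip":-1},
    {"travel":[0,0,0.06],"angular":[0,0,0],"grip":-1},
    {"travel":[0,0,0.11],"angular":[0,0,0],"grip":-1},
    {"travel":[0,0,0.17],"angular":[0,0,0],"grip":-1},
    {"travel":[0,0,0.24],"angular":[0,0,0],"grip":-1},
    {"travel":[0,0,0.3],"angular":[0,0,0],"grip":-1},
    {"travel":[0,0,0.35],"angular":[0,0,0],"grip":-1},
    {"travel":[0,0,0.37],"angular":[0,0,0],"grip":-1},
  ],
)

```text
time: 6.2
ee_pos: [0.5001, -0.3489, 0.1351]
tcp_rot: [179.9, 0.2, 109.5]
wrist_force: [-0.5, 0.3, -1.5]
opening: 0.0164
grasp_force: 78.2
```

Run:
```python
from h import *
psi=np.radians(109.4);u=np.array([np.cos(psi),np.sin(psi),0]);v=np.array([-u[1],u[0],0]);z=np.array([0,0,1])
m=np.array([.518,-.0078,0]);lv=.141*u-.004*z
def T(th,back,lz):
    return m-back*u+lz*z-Ro.from_rotvec(np.radians(th)*v).apply(lv)
p0=np.array([.5001,-.3489,.1351]);print("level",T(0,.022,.170),((T(0,.022,.170)-p0)/.3).round(3))
for a,b in((0,25),(25,50)):
    s=T(a,.022,.170 if a==0 else .158)
    for k in range(1,6):
        th=a+(b-a)*k/5; lz=np.interp(th,[0,25,45,50],[.170,.158,.152,.152])
        print(th,((T(th,.022,lz)-s)/.3).round(3),(np.radians(th-a)*v/.5).round(3))
```

```text
level [ 0.57214226 -0.16154529  0.174     ] [0.24  0.625 0.13 ]
5.0 [-0.001  0.003  0.033] [-0.165 -0.058  0.   ]
10.0 [-0.003  0.009  0.065] [-0.329 -0.116  0.   ]
15.0 [-0.006  0.018  0.097] [-0.494 -0.174  0.   ]
20.0 [-0.011  0.031  0.128] [-0.658 -0.232  0.   ]
25.0 [-0.016  0.047  0.157] [-0.823 -0.29   0.   ]
30.0 [-0.007  0.019  0.031] [-0.165 -0.058  0.   ]
35.0 [-0.014  0.041  0.06 ] [-0.329 -0.116  0.   ]
40.0 [-0.023  0.065  0.087] [-0.494 -0.174  0.   ]
45.0 [-0.032  0.092  0.111] [-0.658 -0.232  0.   ]
50.0 [-0.043  0.121  0.138] [-0.823 -0.29   0.   ]
```

carry_out(
  plan=[
    {"travel":[0.003,0.008,0.01],"angular":[0,0,0],"grip":-1},
    {"travel":[0.01,0.026,0.04],"angular":[0,0,0],"grip":-1},
    {"travel":[0.02,0.053,0.08],"angular":[0,0,0],"grip":-1},
    {"travel":[0.034,0.09,0.12],"angular":[0,0,0],"grip":-1},
    {"travel":[0.051,0.135,0.15],"angular":[0,0,0],"grip":-1},
    {"travel":[0.071,0.187,0.165],"angular":[0,0,0],"grip":-1},
    {"travel":[0.094,0.246,0.17],"angular":[0,0,0],"grip":-1},
    {"travel":[0.118,0.31,0.17],"angular":[0,0,0],"grip":-1},
  ],
)

```text
time: 6.87
ee_pos: [0.5355, -0.2538, 0.1839]
tcp_rot: [180.0, 0.0, 109.5]
wrist_force: [-0.4, -0.6, -1.7]
opening: 0.0163
grasp_force: 78.2
```

carry_out(
  plan=[
    {"travel":[0.024,0.064,0],"angular":[0,0,0],"grip":-1},
    {"travel":[0.046,0.122,0],"angular":[0,0,0],"grip":-1},
    {"travel":[0.066,0.174,0],"angular":[0,0,0],"grip":-1},
    {"travel":[0.083,0.22,0],"angular":[0,0,0],"grip":-1},
    {"travel":[0.097,0.257,0],"angular":[0,0,0],"grip":-1},
    {"travel":[0.108,0.286,0],"angular":[0,0,0],"grip":-1},
    {"travel":[0.116,0.304,-0.01],"angular":[0,0,0],"grip":-1},
    {"travel":[0.12,0.313,-0.02],"angular":[0,0,0],"grip":-1},
  ],
)

```text
time: 7.53
ee_pos: [0.571, -0.1609, 0.1765]
tcp_rot: [-180.0, 0.0, 109.6]
wrist_force: [0.2, 0.1, -0.8]
opening: 0.0163
grasp_force: 78.2
```

Run:
```python
from workcell import monitor,cams
import cv2,numpy as np
I=[]
for n,(x,y) in(("top",(340,230)),("side",(270,240))):
    c=cams.camera(n);np.savez(n+"1.npz",**c);c=c["frame"][:,:,::-1]; I.append(cv2.resize(c[y-60:y+60,x-60:x+60],(400,400),interpolation=cv2.INTER_CUBIC))
cv2.imwrite("pics/over.png",np.hstack(I)); o=monitor.get_obs(); print(o["ee_pos"],o["tcp_rot"],o["q"].round(1))
```

```text
[ 0.57050219 -0.16139695  0.17565136] [-1.79923465e+02 -4.60622339e-02  1.09541191e+02] [-15.8  10.1   8.4  88.4  -0.   54.7]
```

View pics/over.png

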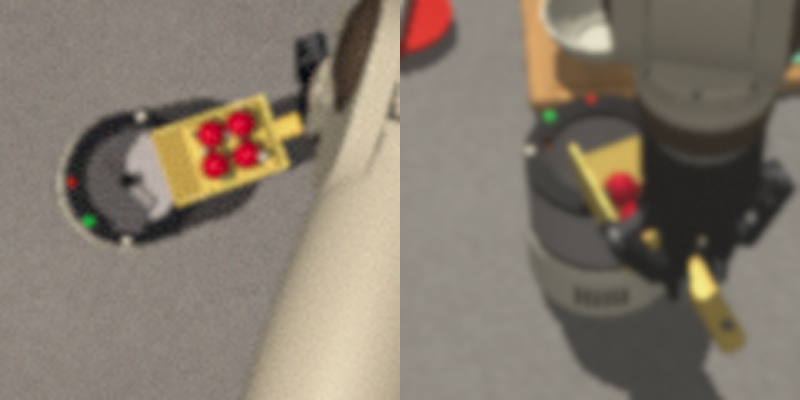

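Run:
```python
from h import *
t=load("top1.npz")
for c in((153,133),(180,206),(166,170)): print(onz(t,(280+c[0]*.3,170+c[1]*.3),.186 if c[0]!=166 else .17).round(4))
```

```text
[ 0.5542 -0.021   0.186 ]
[ 0.4922 -0.0446  0.186 ]
[ 0.5234 -0.0339  0.17  ]
```

The lip measures about 26 mm short of the mouth's centre, so I'll move it 6 mm forward while tilting.

carry_out(
  plan=[
    {"travel":[0.002,0.01,0.01],"angular":[-0.05,-0.018,0],"grip":-1},
    {"travel":[0.002,0.022,0.033],"angular":[-0.165,-0.058,0],"grip":-1},
    {"travel":[0,0.028,0.065],"angular":[-0.329,-0.116,0],"grip":-1},
    {"travel":[-0.003,0.037,0.097],"angular":[-0.494,-0.174,0],"grip":-1},
    {"travel":[-0.008,0.05,0.128],"angular":[-0.658,-0.232,0],"grip":-1},
    {"travel":[-0.013,0.066,0.157],"angular":[-0.823,-0.29,0],"grip":-1},
    {"travel":[-0.013,0.066,0.157],"angular":[-0.823,-0.29,0],"grip":-1},
  ],
)

```text
time: 8.22
ee_pos: [0.5663, -0.1405, 0.2256]
tcp_rot: [179.9, 25.3, 109.6]
wrist_force: [-1.1, 1.3, -0.5]
opening: 0.0165
grasp_force: 78.3
```

carry_out(
  plan=[
    {"travel":[-0.003,0.009,0.015],"angular":[-0.082,-0.029,0],"grip":-1},
    {"travel":[-0.007,0.019,0.031],"angular":[-0.165,-0.058,0],"grip":-1},
    {"travel":[-0.01,0.03,0.045],"angular":[-0.247,-0.087,0],"grip":-1},
    {"travel":[-0.014,0.041,0.06],"angular":[-0.329,-0.116,0],"grip":-1},
    {"travel":[-0.018,0.053,0.074],"angular":[-0.411,-0.145,0],"grip":-1},
    {"travel":[-0.023,0.065,0.087],"angular":[-0.494,-0.174,0],"grip":-1},
    {"travel":[-0.032,0.092,0.111],"angular":[-0.658,-0.232,0],"grip":-1},
    {"travel":[-0.032,0.092,0.111],"angular":[-0.658,-0.232,0],"grip":-1},
  ],
)

```text
time: 8.88
ee_pos: [0.5566, -0.1135, 0.2566]
tcp_rot: [-179.8, 45.1, 109.7]
wrist_force: [0.3, 0.2, -1.9]
opening: 0.0164
grasp_force: 78.4
```

carry_out(
  plan=[
    {"travel":[-0.011,0.029,0.027],"angular":[-0.165,-0.058,0],"grip":-1},
    {"travel":[-0.011,0.029,0.027],"angular":[-0.165,-0.058,0],"grip":-1},
    {"travel":[-0.011,0.029,0.027],"angular":[-0.165,-0.058,0],"grip":-1},
    {"travel":[-0.011,0.029,0.027],"angular":[-0.165,-0.058,0],"grip":-1},
    {"travel":[-0.011,0.029,0.027],"angular":[-0.165,-0.058,0],"grip":-1},
    {"travel":[-0.011,0.029,0.027],"angular":[-0.165,-0.058,0],"grip":-1},
  ],
)

```text
time: 9.38
ee_pos: [0.5539, -0.1062, 0.2651]
tcp_rot: [-179.9, 49.9, 109.5]
wrist_force: [0.5, 0.3, -0.7]
opening: 0.0164
grasp_force: 78.4
```

Run:
```python
from workcell import monitor,cams
import cv2,numpy as np
from h import *
I=[]
for n,(x,y) in(("top",(335,230)),("side",(270,240))):
    c=cams.camera(n); print(n,blobs(c,red,(290,195,460,280) if n=="top" else (235,200,320,420),4))
    c=c["frame"][:,:,::-1]; I.append(cv2.resize(c[y-60:y+60,x-60:x+60],(400,400),interpolation=cv2.INTER_CUBIC))
cv2.imwrite("pics/pour.png",np.hstack(I)); o=monitor.get_obs(); print(o["ee_pos"],o["tcp_rot"],o["q"].round(1),o["wrist_force"])
```

```text
top []
side [(np.float64(260.38), np.float64(233.14), 28)]
[ 0.55387255 -0.1060447   0.26509221] [-179.85254767   49.94551671  109.53598436] [ 10.7  -7.1 -10.4  76.7 -49.2  76.6] [ 0.26799963  0.0823199  -0.97905965]
```

View pics/pour.png

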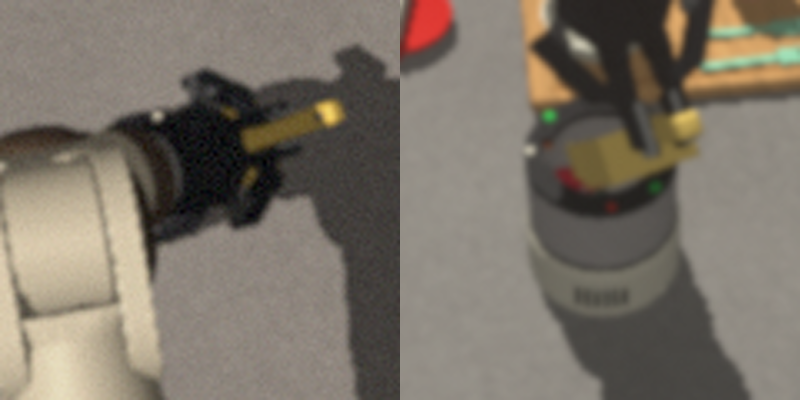

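carry_out(
  plan=[
    {"travel":[0,0,0.08],"angular":[0,0,0],"grip":-1},
    {"travel":[0,0,0.15],"angular":[0.1,0.035,0],"grip":-1},
    {"travel":[0.02,-0.05,0.15],"angular":[0.3,0.106,0],"grip":-1},
    {"travel":[0.03,-0.08,0.1],"angular":[0.5,0.176,0],"grip":-1},
    {"travel":[0.043,-0.121,0.05],"angular":[0.7,0.247,0],"grip":-1},
    {"travel":[0.043,-0.121,0.03],"angular":[0.823,0.29,0],"grip":-1},
    {"travel":[0.043,-0.121,0.03],"angular":[0.823,0.29,0],"grip":-1},
  ],
)

```text
time: 10.07
ee_pos: [0.5668, -0.1439, 0.2733]
tcp_rot: [-179.9, 24.8, 109.4]
wrist_force: [0.5, -0.3, -0.7]
opening: 0.0165
grasp_force: 78.3
```

carry_out(
  plan=[
    {"travel":[0,-0.06,0],"angular":[0.2,0.07,0],"grip":-1},
    {"travel":[-0.02,-0.14,-0.03],"angular":[0.4,0.141,0],"grip":-1},
    {"travel":[-0.04,-0.24,-0.06],"angular":[0.6,0.212,0],"grip":-1},
    {"travel":[-0.07,-0.34,-0.1],"angular":[0.823,0.29,0],"grip":-1},
    {"travel":[-0.1,-0.42,-0.12],"angular":[0.823,0.29,0],"grip":-1},
    {"travel":[-0.12,-0.48,-0.13],"angular":[0.823,0.29,0],"grip":-1},
    {"travel":[-0.12,-0.48,-0.13],"angular":[0.823,0.29,0],"grip":-1},
  ],
)

```text
time: 10.65
ee_pos: [0.5294, -0.2892, 0.2332]
tcp_rot: [-179.8, 0.0, 109.3]
wrist_force: [-0.4, 0.4, -1.2]
opening: 0.0163
grasp_force: 78.4
```

Run:
```python
from workcell import monitor,cams
import cv2,numpy as np
from h import *
I=[]
for n,(x,y) in(("top",(350,230)),("side",(280,270))):
    c=cams.camera(n); print(n,blobs(c,red,(290,195,460,280) if n=="top" else (235,200,320,420),4));np.savez(n+"2.npz",**c)
    c=c["frame"][:,:,::-1]; I.append(cv2.resize(c[y-75:y+75,x-75:x+75],(400,400),interpolation=cv2.INTER_CUBIC))
cv2.imwrite("pics/after.png",np.hstack(I)); o=monitor.get_obs(); print(o["ee_pos"],o["tcp_rot"],o["q"].round(1),o["wrist_force"])
```

```text
top [(np.float64(318.5), np.float64(212.55), 54), (np.float64(311.86), np.float64(226.01), 115), (np.float64(338.42), np.float64(221.86), 15), (np.float64(301.06), np.float64(224.19), 10)]
side []
[ 0.53055268 -0.28612467  0.23484002] [-1.79916922e+02  3.98323296e-02  1.09477394e+02] [-28.3  12.3  17.5  95.2  -0.1  42.2] [-0.07614901  0.34980963 -1.76607462]
```

View pics/after.png

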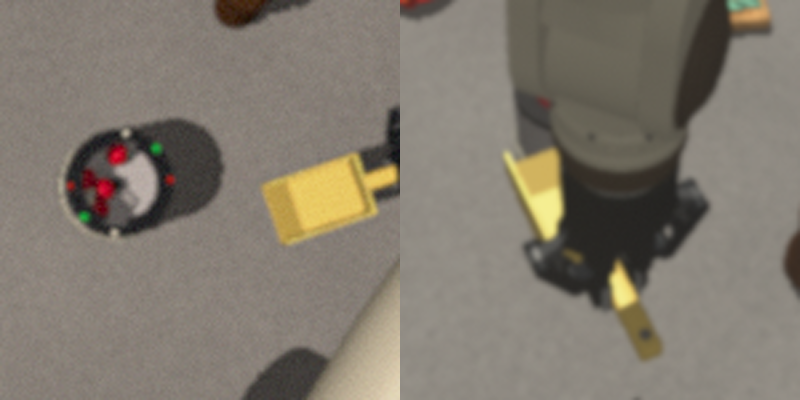

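The scoop is empty, and four red shapes lie in the cup: left crop (118,153), (105,187), (90,178) and (101,205). Putting the scoop down where it was.

carry_out(
  plan=[
    {"travel":[-0.05,-0.1,-0.1],"angular":[0,0,0],"grip":-1},
    {"travel":[-0.102,-0.21,-0.22],"angular":[0,0,0],"grip":-1},
    {"travel":[-0.102,-0.21,-0.34],"angular":[0,0,0],"grip":-1},
    {"travel":[-0.102,-0.21,-0.46],"angular":[0,0,0],"grip":-1},
    {"travel":[-0.102,-0.21,-0.56],"angular":[0,0,0],"grip":-1},
    {"travel":[-0.102,-0.21,-0.63],"angular":[0,0,0],"grip":-1},
    {"travel":[-0.102,-0.21,-0.67],"angular":[0,0,0],"grip":-1},
    {"travel":[-0.102,-0.21,-0.67],"angular":[0,0,0],"grip":-1},
  ],
)

```text
time: 11.42
ee_pos: [0.4997, -0.3469, 0.0319]
tcp_rot: [-179.8, -0.1, 109.6]
wrist_force: [-0.1, 0.1, -1.0]
opening: 0.0164
grasp_force: 78.4
```

carry_out(
  plan=[
    {"travel":[0,0,-0.01],"angular":[0,0,0],"grip":-1},
    {"travel":[0,0,-0.02],"angular":[0,0,0],"grip":-1},
    {"travel":[0,0,-0.03],"angular":[0,0,0],"grip":-1},
    {"travel":[0,0,-0.03],"angular":[0,0,0],"grip":-1},
  ],
)

```text
time: 11.75
ee_pos: [0.5006, -0.349, 0.0257]
tcp_rot: [180.0, 0.1, 109.5]
wrist_force: [0.3, -1.2, -1.4]
opening: 0.0165
grasp_force: 78.4
```

carry_out(
  plan=[
    {"travel":[0,0,-0.007],"angular":[0,0,0],"grip":-1},
    {"travel":[0,0,-0.012],"angular":[0,0,0],"grip":-1},
    {"travel":[0,0,-0.012],"angular":[0,0,0],"grip":-1},
  ],
)

```text
time: 12.0
ee_pos: [0.5006, -0.3493, 0.0227]
tcp_rot: [180.0, 0.1, 109.5]
wrist_force: [-1.4, 0.6, 6.5]
opening: 0.0166
grasp_force: 79.6
```

carry_out(
  plan=[
    {"travel":[0,0,0],"angular":[0,0,0],"grip":-0.4},
    {"travel":[0,0,0],"angular":[0,0,0],"grip":0},
    {"travel":[0,0,0],"angular":[0,0,0],"grip":0},
    {"travel":[0,0,0],"angular":[0,0,0],"grip":0},
    {"travel":[0,0,0.1],"angular":[0,0,0],"grip":0},
    {"travel":[0,0,0.22],"angular":[0,0,0],"grip":0},
    {"travel":[0,0,0.35],"angular":[0,0,0],"grip":0},
    {"travel":[0,0,0.45],"angular":[0,0,0],"grip":0},
  ],
)

```text
time: 12.67
ee_pos: [0.5002, -0.3489, 0.1593]
tcp_rot: [180.0, 0.1, 109.5]
wrist_force: [0.5, -0.6, 1.0]
opening: 0.0427
grasp_force: 0.0
```

carry_out(
  plan=[
    {"travel":[0,0.05,0.3],"angular":[0,0,0.2],"grip":0},
    {"travel":[0.027,0.3,0.4],"angular":[0,0,0.4],"grip":0},
    {"travel":[0.027,0.6,0.4],"angular":[0,0,0.723],"grip":0},
    {"travel":[0.027,0.797,0.4],"angular":[0,0,0.723],"grip":0},
    {"travel":[0.027,0.797,0.4],"angular":[0,0,0.723],"grip":0},
    {"travel":[0.027,0.797,0.4],"angular":[0,0,0.723],"grip":0},
    {"travel":[0.027,0.797,0.4],"angular":[0,0,0.723],"grip":0},
  ],
)

```text
time: 13.25
ee_pos: [0.5078, -0.1082, 0.2769]
tcp_rot: [-180.0, 0.0, 130.2]
wrist_force: [1.4, -0.8, -0.4]
opening: 0.043
grasp_force: 0.0
```

carry_out(
  plan=[
    {"travel":[0.027,0.797,0],"angular":[0,0,0.723],"grip":0},
    {"travel":[0.027,0.797,0],"angular":[0,0,0.723],"grip":0},
    {"travel":[0.027,0.797,0],"angular":[0,0,0.723],"grip":0},
    {"travel":[0.027,0.797,0],"angular":[0,0,0.723],"grip":0},
    {"travel":[0.027,0.797,0],"angular":[0,0,0.723],"grip":0},
    {"travel":[0.027,0.797,0],"angular":[0,0,0.723],"grip":0},
    {"travel":[0.027,0.797,0],"angular":[0,0,0.723],"grip":0},
  ],
)

```text
time: 13.83
ee_pos: [0.5161, 0.1339, 0.2758]
tcp_rot: [180.0, -0.1, 151.2]
wrist_force: [0.1, -0.5, -0.3]
opening: 0.043
grasp_force: 0.0
```

Run:
```python
from workcell import monitor
from h import *
o=monitor.get_obs();p,r=o["ee_pos"],o["tcp_rot"];print(p.round(4),r.round(1),o["q"].round(1),o["opening"])
print(go(p,r,[.525,.367,.25],[180,0,171.55]))
from workcell import cams
c=cams.camera("side");np.savez("side3.npz",**c);print(blobs(c,yellow,(230,300,300,410),20))
```

```text
[0.5161 0.1339 0.2758] [ 1.800e+02 -1.000e-01  1.512e+02] [14.5  3.6 12.4 98.8  0.1 43.3] 0.04299733757705773
([0.0297, 0.7768, -0.086], [-0.0015, -0.0021, 0.7096])
[(np.float64(263.96), np.float64(353.49), 1554)]
```

carry_out(
  plan=[
    {"travel":[0.03,0.777,0],"angular":[0,0,0.71],"grip":0},
    {"travel":[0.03,0.777,0],"angular":[0,0,0.71],"grip":0},
    {"travel":[0.03,0.777,0],"angular":[0,0,0.71],"grip":0},
    {"travel":[0.03,0.777,0],"angular":[0,0,0.71],"grip":0},
    {"travel":[0.03,0.777,0],"angular":[0,0,0.71],"grip":0},
    {"travel":[0.03,0.777,0],"angular":[0,0,0.71],"grip":0},
    {"travel":[0.03,0.777,-0.1],"angular":[0,0,0.71],"grip":0},
  ],
)

```text
time: 14.47
ee_pos: [0.5272, 0.367, 0.2508]
tcp_rot: [179.6, 0.3, 171.5]
wrist_force: [2.4, 0.0, 0.7]
opening: 0.043
grasp_force: 0.0
```

carry_out(
  plan=[
    {"travel":[0,0,-0.13],"angular":[0,0,0],"grip":0},
    {"travel":[0,0,-0.26],"angular":[0,0,0],"grip":0},
    {"travel":[0,0,-0.39],"angular":[0,0,0],"grip":0},
    {"travel":[0,0,-0.42],"angular":[0,0,0],"grip":0},
    {"travel":[0,0,-0.42],"angular":[0,0,0],"grip":0},
  ],
)

```text
time: 14.88
ee_pos: [0.5244, 0.3604, 0.1174]
tcp_rot: [-179.7, -0.2, 171.2]
wrist_force: [-0.5, -0.6, 0.9]
opening: 0.0427
grasp_force: 0.0
```

Run:
```python
from workcell import monitor,cams
from h import *
o=monitor.get_obs();print(o["ee_pos"].round(4),o["tcp_rot"].round(1),o["q"].round(1))
I=[]
for n,(x,y) in(("top",(205,215)),("side",(268,160))):
    c=cams.camera(n)["frame"][:,:,::-1]; I.append(cv2.resize(c[y-45:y+45,x-45:x+45],(400,400),interpolation=cv2.INTER_CUBIC))
cv2.imwrite("pics/lid.png",np.hstack(I))
```

```text
[0.5244 0.3604 0.1174] [-179.7   -0.2  171.2] [34.5 16.5  9.6 83.4 -0.  43.3]
```

View pics/lid.png

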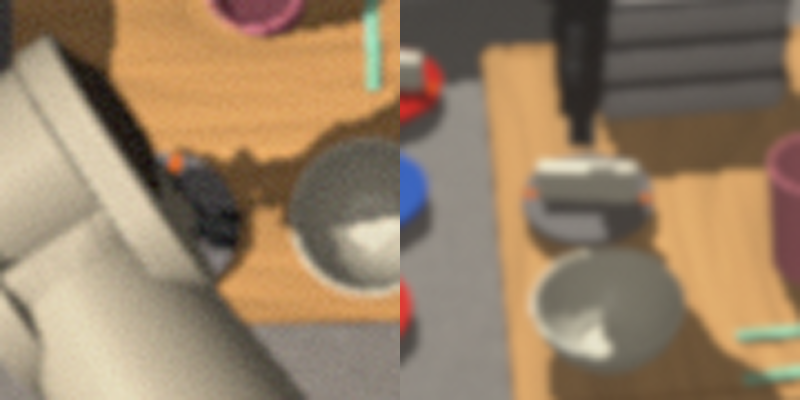

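carry_out(
  plan=[
    {"travel":[0,0,0],"angular":[0,0,0],"grip":0},
    {"travel":[0,0,0],"angular":[0,0,0],"grip":0},
  ],
)

```text
time: 15.15
ee_pos: [0.5266, 0.3628, 0.1234]
tcp_rot: [179.9, 0.2, 171.3]
wrist_force: [-0.0, -0.5, -0.2]
opening: 0.0425
grasp_force: 0.0
```

Run:
```python
from h import *
s=load("side0.npz")
for y in(.335,.385):print(((proj(s,[.526,y,.11])-[223,115])*400/90+[400,0]).round())
```

```text
[589. 147.]
[585. 104.]
```

The view matches: the near fingertip projects to (589,147), and it is seen at about (580,140). Lowering around the bar.

carry_out(
  plan=[
    {"travel":[-0.005,0.014,-0.05],"angular":[0,0,0],"grip":0},
    {"travel":[-0.005,0.014,-0.13],"angular":[0,0,0],"grip":0},
    {"travel":[-0.005,0.014,-0.19],"angular":[0,0,0],"grip":0},
    {"travel":[-0.005,0.014,-0.225],"angular":[0,0,0],"grip":0},
    {"travel":[-0.005,0.014,-0.23],"angular":[0,0,0],"grip":0},
    {"travel":[-0.005,0.014,-0.23],"angular":[0,0,0],"grip":0},
  ],
)

```text
time: 15.65
ee_pos: [0.5241, 0.3666, 0.0521]
tcp_rot: [-180.0, 0.0, 171.3]
wrist_force: [0.9, -0.2, -0.3]
opening: 0.043
grasp_force: 0.0
```

carry_out(
  plan=[
    {"travel":[0,0,0],"angular":[0,0,0],"grip":-0.5},
    {"travel":[0,0,0],"angular":[0,0,0],"grip":-0.7},
    {"travel":[0,0,0],"angular":[0,0,0],"grip":-0.85},
    {"travel":[0,0,0],"angular":[0,0,0],"grip":-1},
    {"travel":[0,0,0],"angular":[0,0,0],"grip":-1},
    {"travel":[0,0,0],"angular":[0,0,0],"grip":-1},
    {"travel":[0,0,0],"angular":[0,0,0],"grip":-1},
  ],
  grip_force=80,
)

```text
time: 16.23
ee_pos: [0.5246, 0.367, 0.0532]
tcp_rot: [179.9, 0.1, 171.3]
wrist_force: [-0.1, -0.3, 6.9]
opening: 0.0125
grasp_force: 79.6
```

carry_out(
  plan=[
    {"travel":[0,0,0.03],"angular":[0,0,0],"grip":-1},
    {"travel":[0,0,0.08],"angular":[0,0,0],"grip":-1},
    {"travel":[0,0,0.16],"angular":[0,0,0],"grip":-1},
    {"travel":[0,0,0.26],"angular":[0,0,0],"grip":-1},
    {"travel":[0,0,0.36],"angular":[0,0,0],"grip":-1},
    {"travel":[0,0,0.46],"angular":[0,0,0],"grip":-1},
    {"travel":[0,0,0.53],"angular":[0,0,0],"grip":-1},
    {"travel":[0,0,0.56],"angular":[0,0,0],"grip":-1},
  ],
)

```text
time: 16.9
ee_pos: [0.5244, 0.3668, 0.2238]
tcp_rot: [179.8, 0.2, 171.3]
wrist_force: [0.8, 0.0, -0.8]
opening: 0.0125
grasp_force: 78.5
```

carry_out(
  plan=[
    {"travel":[-0.001,-0.04,0],"angular":[0,0,0.01],"grip":-1},
    {"travel":[-0.003,-0.12,0],"angular":[0,0,0.03],"grip":-1},
    {"travel":[-0.006,-0.22,0],"angular":[0,0,0.06],"grip":-1},
    {"travel":[-0.009,-0.33,0],"angular":[0,0,0.09],"grip":-1},
    {"travel":[-0.012,-0.45,0],"angular":[0,0,0.11],"grip":-1},
    {"travel":[-0.014,-0.57,0],"angular":[0,0,0.11],"grip":-1},
    {"travel":[-0.015,-0.65,0],"angular":[0,0,0.11],"grip":-1},
    {"travel":[-0.016,-0.69,0],"angular":[0,0,0.11],"grip":-1},
  ],
)

```text
time: 17.57
ee_pos: [0.5181, 0.156, 0.2179]
tcp_rot: [-179.9, -0.1, 174.3]
wrist_force: [0.2, 0.7, -1.9]
opening: 0.0128
grasp_force: 78.5
```

Run:
```python
from workcell import monitor,cams
from h import *
for n in("top","side"):
    c=cams.camera(n);np.savez(n+"4.npz",**c)
    print(n,blobs(c,orange,(220,150,340,260) if n=="top" else (230,150,310,250),2))
o=monitor.get_obs();p,r=o["ee_pos"],o["tcp_rot"];print(p.round(4),r.round(1),o["wrist_force"].round(1))
print(go(p,r,[.518,-.0078,.19],[180,0,174.5]))
cv2.imwrite("pics/lid2.png",cv2.resize(c["frame"][160:280,210:330,::-1],(600,600),interpolation=cv2.INTER_CUBIC))
```

```text
top [(np.float64(260.0), np.float64(179.5), 2)]
side [(np.float64(249.5), np.float64(163.0), 2), (np.float64(282.0), np.float64(163.25), 4), (np.float64(266.99), np.float64(208.0), 3)]
[0.5186 0.1574 0.2183] [-1.799e+02 -1.000e-01  1.743e+02] [ 0.1  0.9 -1.8]
([-0.0019, -0.5505, -0.0944], [0.0019, -0.0032, 0.0071])
```

View pics/lid2.png

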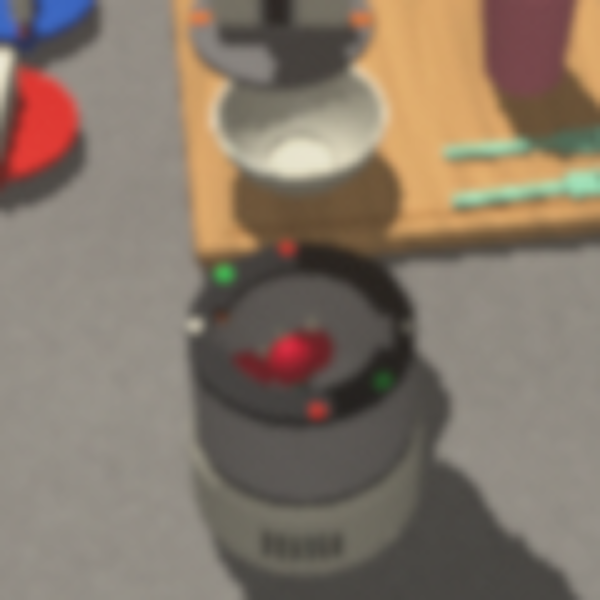

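Run:
```python
from h import *
s=load("side4.npz");t=load("top4.npz")
E=[onz(s,u,.203) for u in((249.7,163.2),(282.2,163.35))];d=E[1]-E[0]
print(E,np.mean(E,0),np.degrees(np.arctan2(d[1],d[0])),np.linalg.norm(d))
# same-camera reference: mill centre from side dots on z=.135
D=[onz(s,u,.135) for u in((273,241.63),(266.96,208.99),(286.36,235.66),(254.36,214.12))];print(np.mean(D,0))
```

```text
[array([0.47418466, 0.16018362, 0.203     ]), array([0.56258903, 0.15140589, 0.203     ])] [0.51838684 0.15579476 0.203     ] -5.670346186614002 0.08883907481456894
[ 0.51619425 -0.00633036  0.135     ]
```

carry_out(
  plan=[
    {"travel":[-0.001,-0.05,0],"angular":[0,0,0],"grip":-1},
    {"travel":[-0.002,-0.14,0],"angular":[0,0,0],"grip":-1},
    {"travel":[-0.003,-0.25,0],"angular":[0,0,0],"grip":-1},
    {"travel":[-0.003,-0.36,0],"angular":[0,0,0],"grip":-1},
    {"travel":[-0.003,-0.46,-0.02],"angular":[0,0,0],"grip":-1},
    {"travel":[-0.003,-0.53,-0.06],"angular":[0,0,0],"grip":-1},
    {"travel":[-0.003,-0.55,-0.09],"angular":[0,0,0],"grip":-1},
    {"travel":[-0.003,-0.55,-0.094],"angular":[0,0,0],"grip":-1},
  ],
)

```text
time: 18.33
ee_pos: [0.5175, -0.006, 0.1886]
tcp_rot: [-180.0, -0.2, 174.4]
wrist_force: [-0.5, -0.4, -2.6]
opening: 0.0126
grasp_force: 78.5
```

carry_out(
  plan=[
    {"travel":[0,0,0],"angular":[0,0,0],"grip":-1},
    {"travel":[0,0,0],"angular":[0,0,0],"grip":-1},
    {"travel":[0,0,0],"angular":[0,0,0],"grip":-1},
  ],
)

```text
time: 18.58
ee_pos: [0.5184, -0.0042, 0.1916]
tcp_rot: [-180.0, 0.0, 174.5]
wrist_force: [-0.6, -0.7, -2.6]
opening: 0.0124
grasp_force: 78.5
```

Run:
```python
from workcell import monitor,cams
from h import *
c=cams.camera("side");print(blobs(c,orange,(230,180,310,250),2))
np.savez("side5.npz",**c)
o=monitor.get_obs();p,r=o["ee_pos"],o["tcp_rot"];print(p.round(4),r.round(1),o["wrist_force"].round(1))
print(go(p,r,[.5175,-.0073,.156],[180,0,174.5]))
```

```text
[(np.float64(252.5), np.float64(213.0), 2), (np.float64(287.8), np.float64(213.39), 5)]
[ 0.5185 -0.0044  0.1917] [-180.     0.   174.5] [ 0.9  0.  -2.6]
([-0.0032, -0.0097, -0.119], [0.0003, 0.0011, -0.0013])
```

carry_out(
  plan=[
    {"travel":[-0.003,-0.01,-0.02],"angular":[0,0,0],"grip":-1},
    {"travel":[-0.003,-0.01,-0.04],"angular":[0,0,0],"grip":-1},
    {"travel":[-0.003,-0.01,-0.06],"angular":[0,0,0],"grip":-1},
    {"travel":[-0.003,-0.01,-0.06],"angular":[0,0,0],"grip":-1},
    {"travel":[-0.003,-0.01,-0.06],"angular":[0,0,0],"grip":-1},
  ],
)

```text
time: 19.05
ee_pos: [0.5169, -0.0085, 0.1725]
tcp_rot: [-180.0, -0.1, 174.4]
wrist_force: [-0.9, 0.4, -0.6]
opening: 0.0128
grasp_force: 78.5
```

carry_out(
  plan=[
    {"travel":[0,0,-0.01],"angular":[0,0,0],"grip":-1},
    {"travel":[0,0,-0.02],"angular":[0,0,0],"grip":-1},
    {"travel":[0,0,-0.03],"angular":[0,0,0],"grip":-1},
    {"travel":[0,0,-0.03],"angular":[0,0,0],"grip":-1},
  ],
)

```text
time: 19.38
ee_pos: [0.517, -0.0086, 0.1635]
tcp_rot: [-180.0, -0.1, 174.4]
wrist_force: [-0.7, -0.3, -1.8]
opening: 0.0127
grasp_force: 78.5
```

Entering freely. Continuing to the seat.

carry_out(
  plan=[
    {"travel":[0,0,-0.008],"angular":[0,0,0],"grip":-1},
    {"travel":[0,0,-0.016],"angular":[0,0,0],"grip":-1},
    {"travel":[0,0,-0.022],"angular":[0,0,0],"grip":-1},
    {"travel":[0,0,-0.022],"angular":[0,0,0],"grip":-1},
  ],
)

```text
time: 19.72
ee_pos: [0.5171, -0.0085, 0.1571]
tcp_rot: [-180.0, -0.0, 174.4]
wrist_force: [0.1, 0.5, -1.2]
opening: 0.0126
grasp_force: 78.5
```

carry_out(
  plan=[
    {"travel":[0,0,-0.005],"angular":[0,0,0],"grip":-1},
    {"travel":[0,0,-0.008],"angular":[0,0,0],"grip":-1},
    {"travel":[0,0,-0.008],"angular":[0,0,0],"grip":-1},
  ],
)

```text
time: 19.97
ee_pos: [0.5174, -0.0085, 0.1562]
tcp_rot: [-180.0, 0.1, 174.4]
wrist_force: [-2.3, 0.1, 4.0]
opening: 0.0125
grasp_force: 79.6
```

Seated: z is 0.156 and the force has turned to contact. Turning clockwise.

carry_out(
  plan=[
    {"travel":[0,0,0],"angular":[0,0,-0.08],"grip":-1},
    {"travel":[0,0,0],"angular":[0,0,-0.18],"grip":-1},
    {"travel":[0,0,0],"angular":[0,0,-0.28],"grip":-1},
    {"travel":[0,0,0],"angular":[0,0,-0.38],"grip":-1},
    {"travel":[0,0,0],"angular":[0,0,-0.48],"grip":-1},
    {"travel":[0,0,0],"angular":[0,0,-0.58],"grip":-1},
    {"travel":[0,0,0],"angular":[0,0,-0.66],"grip":-1},
    {"travel":[0,0,0],"angular":[0,0,-0.7],"grip":-1},
  ],
  grip_force=100,
)

```text
time: 20.63
ee_pos: [0.518, -0.0081, 0.1562]
tcp_rot: [179.9, 0.1, 154.3]
wrist_force: [1.5, 3.7, 5.2]
opening: 0.012
grasp_force: 98.1
```

Run:
```python
from workcell import monitor
o=monitor.get_obs();print(o["ee_pos"].round(4),o["tcp_rot"].round(2),o["wrist_force"].round(1),o["torque"].round(3))
```

```text
[ 0.518  -0.0081  0.1562] [1.7991e+02 1.0000e-01 1.5431e+02] [1.5 3.7 5.2] [ 0.651 -0.261  0.236]
```

carry_out(
  plan=[
    {"travel":[0,0,0],"angular":[0,0,-0.08],"grip":-1},
    {"travel":[0,0,0],"angular":[0,0,-0.18],"grip":-1},
    {"travel":[0,0,0],"angular":[0,0,-0.28],"grip":-1},
    {"travel":[0,0,0],"angular":[0,0,-0.38],"grip":-1},
    {"travel":[0,0,0],"angular":[0,0,-0.48],"grip":-1},
    {"travel":[0,0,0],"angular":[0,0,-0.58],"grip":-1},
    {"travel":[0,0,0],"angular":[0,0,-0.66],"grip":-1},
    {"travel":[0,0,0],"angular":[0,0,-0.69],"grip":-1},
  ],
)

```text
time: 21.3
ee_pos: [0.5181, -0.0081, 0.1562]
tcp_rot: [179.9, 0.1, 134.6]
wrist_force: [3.0, 3.6, 5.2]
opening: 0.0121
grasp_force: 98.2
```

carry_out(
  plan=[
    {"travel":[0,0,0],"angular":[0,0,0],"grip":-1},
    {"travel":[0,0,0],"angular":[0,0,0],"grip":-1},
    {"travel":[0,0,0],"angular":[0,0,0],"grip":-1},
    {"travel":[0,0,0],"angular":[0,0,0],"grip":-1},
  ],
)

```text
time: 21.63
ee_pos: [0.5181, -0.0081, 0.1562]
tcp_rot: [179.9, 0.1, 134.7]
wrist_force: [3.5, 3.6, 5.4]
opening: 0.0125
grasp_force: 98.1
```

Run:
```python
from workcell import monitor,cams
from h import *
o=monitor.get_obs();print(o["ee_pos"].round(4),o["tcp_rot"].round(2),o["wrist_force"].round(1),o["torque"].round(3),o["opening"])
s=cams.camera("side");t=cams.camera("top")
og=lambda h,s,v:(h>2)&(h<16)&(s>110)&(v>70)
print(blobs(s,og,(238,195,302,250),2),blobs(s,green,(238,195,302,250),2))
print(blobs(t,og,(292,198,346,250),2),blobs(t,green,(292,198,346,250),2))
I=[cv2.resize(c["frame"][y-35:y+35,x-40:x+40,::-1],(400,350),interpolation=cv2.INTER_CUBIC) for c,x,y in((s,270,228),(t,319,224))]
cv2.imwrite("pics/fin.png",np.hstack(I)); np.savez("side6.npz",**s)
```

```text
[ 0.5181 -0.0081  0.1562] [1.7987e+02 7.0000e-02 1.3470e+02] [3.5 3.6 5.4] [ 0.68  -0.498  0.071] 0.012513361003000737
[(np.float64(286.34), np.float64(197.33), 3), (np.float64(283.3), np.float64(204.28), 7), (np.float64(283.71), np.float64(232.45), 7)] []
[(np.float64(300.0), np.float64(223.57), 2), (np.float64(308.93), np.float64(233.53), 8)] [(np.float64(306.14), np.float64(235.82), 10)]
```

View pics/fin.png

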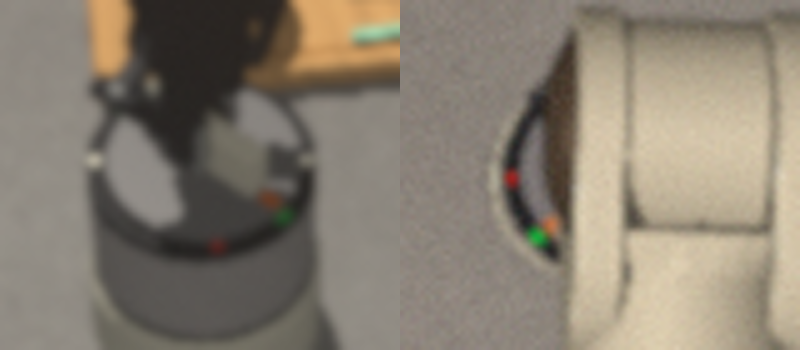

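The pointers sit by the green dots in both views: left crop (270,200) next to (285,215), right crop (550,226) next to (538,237). A numeric check of the angle:

Run:
```python
from h import *
t=load("top4.npz");s=load("side6.npz");c=np.array([.5181,-.0080])
A=lambda X:np.degrees(np.arctan2(*(X[:2]-c)[::-1]))
print("top",A(onz(t,(308.93,233.53),.141)),A(onz(t,(306.3,235.7),.135)))
print("side",A(onz(s,(283.71,232.45),.141)),A(onz(s,(286.36,235.66),.135)))
```

```text
top 134.04655320362454 133.50824126034593
side -46.208616288324066 -45.99508410180128
```

```bash
python3 -c "
from workcell import ticket
print(ticket.job_done())"
```

```text
the job is handed in; nothing more can be done
None
```

I handed the job in at about 22 s. All four radishes are in the mill's cup and the empty scoop stands back in its place. The grey lid is seated and held at the half-turn marks, with its pointers within about 0.5° of the green dots.

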